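# Find the stamped sample crate and push it to dispatch

## Robot

A 7-joint arm with a two-finger parallel gripper is mounted at the origin on the work surface. World frame = base frame: x ahead of the robot, y to its left, z up, the work surface at z = 0. Lengths are in m, angles in degrees, forces in N, time in s.
With the tool pointing down it reaches from about 0.425 to 0.875 m from the base axis. Payload 4.7 kg.
Tool frame: the origin (TCP) lies midway between the tips of the shut fingers; the grasp point (between the pads) lies env.grip_point_offset behind it (env.grip_point_offset is the distance from the TCP to the grasp point, in m); z points along the fingers, y is the line along which they close (so a half turn about z gives the same grasp; the last joint's range is limited). The gripper opens to 87 mm and grips with 3 to 60 N. Pads are 19 mm wide; open, the fingers measure 117 mm over their backs; the gripper's body (75 mm by 190 mm) begins 51 mm behind the grasp point.
Start: joints at [-73.161, 18.392, -4.016, 83.108, 1.295, 78.541, -3.26], TCP at [0.18, 0.625, 0.223] pointing down, gripper open.
Joint ranges: [-163.93, 163.93], [-17.29, 119.83], [-79.2, 71.16], [3.27, 140.29], [-89.18, 269.18], [5.43, 117.66], [-154.24, 154.24]. Speed limits (degrees/s): [147.25, 147.25, 180, 180, 180, 180, 180].

## Interface

Orientations are given as [roll, pitch, yaw] about the fixed x, y, z axes, in that order (R = Rz(yaw) Ry(pitch) Rx(roll)).
In Python, from cell import env gives the robot as it stands.
- The arm moves only by the shell command python3 -m creep 'ROWS' [FORCE]. ROWS is a JSON object of lists of equal length, an entry for each row: "translation": the shift along the tool's x, y, z in units of 0.08 m (1.0 is 0.08 m), a list of three; "turn": the turn, a rotation vector about the tool's x, y, z in units of 180 degrees (1.0 is 180 degrees), a list of three; "grip": the opening, from 0 (shut) to 1 (fully open). In form: {"translation": [[x, y, z], ...], "turn": [[ax, ay, az], ...], "grip": [grip, ...]}. A call has 1 to 5 rows; each row shifts and turns the commanded pose from where the row before left it, along the tool's axes as they then stand; what a row does not reach is not made up. A row lasts 1/8 s, in which the tool goes at most 62.5 mm and 10.7 degrees, less where a joint would pass 70% of its speed; a pose out of reach is approached as far as the arm can. A call with a number of a shift or a turn outside -1 to 1 is refused whole. A call with a gripper value outside its range is refused whole. The fingers move at their own pace and stop on an object; FORCE is the grip in N (left out, the last holds). Time passes only in rows, so rows that do not move let the fingers close. It gives the time, the measured TCP pose, the force, the opening and the grip force at its end, in the units of the state.
- env.get_obs(): the state, without advancing time (a new reading comes with each control period).
- env.read_camera(name): name is "scene" or "top" or "wrist"; returns a dict with "frame" (420x560x3 uint8, red, green, blue), "z_map" (420x560 float32, m along the optical axis (not along the pixel's ray), 0 where there is no reading), "K" (3x3 intrinsics, pixels), "rvec" (rotation vector, rad) and "tvec" (3), from world to camera coordinates, as OpenCV has them. Camera axes: x right, y down, z forward; pixel columns grow to the right and rows downward; lengths in m; the calibration is good to about 2 mm. A picture is of the moment at which its call begins.
- env.sign_off(): hands the job in; it is judged then, once.
The state is a dict: "time_s": time; "qpos": joint angles; "joint_velocities": joint speeds; "effort": joint torques, N m; "tool_pos": TCP position; "tool_rot": TCP orientation; "force": force on the tool from outside, world axes, zero at the start; "wrist_torque": the same for the moment, N m; "grip_width": finger opening in m; "grasp_force": force on a finger pad.
Only numpy, scipy, OpenCV 4.12 (cv2) and the standard library are available. Lean on these libraries where they do the work, as an engineer would, in place of code of your own. Each camera call takes 0.05 s, during which the arm holds its last target. There are 200 camera calls.

## Task

Tip each of the two purple sample crates over towards the robot, so that it lies on its side with its underside facing the yellow dispatch line. Then push the one that has the orange disc on its white underside to the line, still lying down, until its underside is above the tape; leave the other lying where it fell. Only tip and push with the fingers: do not grip or lift the crates, and leave everything else on the bench alone.

Things in the scene. Friction and masses are not known exactly. Their poses are not given: they have to be found in the camera images.
- crate_a: one of two identical closed purple crates, lilac lid, 86 (x) x 120 (y) x 140 (z) mm, 0.2 to 0.45 kg; origin: centre of the underside; z to the lid, x away from the robot (yaw within 0.2 rad). Starts standing loose; pushed near its top along -x it topples, not slides: balances at 32 degrees, then falls over. Lying on its side it is 86 mm high, origin 43 mm up
- crate_b: one of two identical closed purple crates, lilac lid, 86 (x) x 120 (y) x 140 (z) mm, 0.2 to 0.45 kg; origin: centre of the underside; z to the lid, x away from the robot (yaw within 0.2 rad). Starts standing loose; pushed near its top along -x it topples, not slides: balances at 32 degrees, then falls over. Lying on its side it is 86 mm high, origin 43 mm up
- stamp (a point): centre of the orange disc (76 mm across), in the middle of the underside of one of the two crates (where that crate's origin is); hidden while that crate stands, the other crate's underside is plain white
- crate_a_center (a point): middle of crate_a, 70 mm from its underside along its z
- crate_b_center (a point): middle of crate_b, 70 mm from its underside along its z
- dispatch: the dispatch line: a flat strip of yellow tape on the bench beyond the crates, 50 mm wide (own x, pointing away from the robot) and 660 mm long (own y); origin in its middle at bench height; nothing to bump into
- jar: bystander: loose amber jar with a white lid, 44 mm across, 75 mm high, stands between the crates; origin at the centre of its underside
- pot_a: bystander: loose white open pot, 44 mm across, 40 mm high, between the crates; origin at the centre of its underside
- pot_b: bystander: loose white open pot, 44 mm across, 40 mm high, off to the right; origin at the centre of its underside
- tube_rack: bystander: purple tube rack with white and blue caps, 80 x 130 x 56 mm, off to the right; origin at the centre of its underside
- tile_stack: bystander: stack of wooden tiles, 50 x 50 x 36 mm, off to the left; origin at the centre of its underside
- marker: bystander: blue marker pen lying on the bench, 14 x 130 x 14 mm (long along own y), off to the left; origin at the centre of its underside

How it is judged:
By the outcome, as a careful person would: the job done as asked, in the order asked, and still so for the second after the job is handed in, with the robot touching nothing.
It also fails if it takes over 61 s, if anything falls off the work surface, if the arm or the gripper's body presses on something with over 40 N, if the wrist force passes 120 N, or if a joint passes its speed limit or range.

## Working session

There is one attempt and no reset: what is moved stays moved. The work goes in short steps, Python scripts to look and compute and a shell command to move; the robot and the scene stay as the last step left them, time stands still between calls to the robot, and variables do not carry over. Pictures are saved under pics/ and viewed, at most 10 in all, crops included, and the job is handed in when it is done.

```bash
mkdir -p pics; ls
cat > h.py <<'E'
import numpy as np, cv2
from cell import env
def cam(n):
    c=env.read_camera(n); R=cv2.Rodrigues(np.array(c["rvec"],float))[0]; t=np.array(c["tvec"],float).ravel()
    z=c["z_map"]; v,u=np.mgrid[:z.shape[0],:z.shape[1]]; K=np.array(c["K"])
    P=np.stack([(u-K[0,2])/K[0,0]*z,(v-K[1,2])/K[1,1]*z,z],-1)
    W=(P-t)@R; W[z==0]=np.nan
    return c["frame"],W
def save(n,f): cv2.imwrite(f"pics/{n}.png",f[:,:,::-1])
E
python3 - <<'E'
from h import *
ft,W=cam("top"); fs,W2=cam("scene"); save("top0",ft); save("scene0",fs)
np.savez("/tmp/t0.npz",f=ft,W=W)
print(env.get_obs()["tool_pos"],env.get_obs()["tool_rot"],env.get_obs()["time_s"],env.grip_point_offset)
E
```

```text
pics
[0.17942135 0.6242449  0.22156165] [-1.79901829e+02  5.20306429e-03  1.63968432e+02] 0.1 0.0187
```

View pics/top0.png

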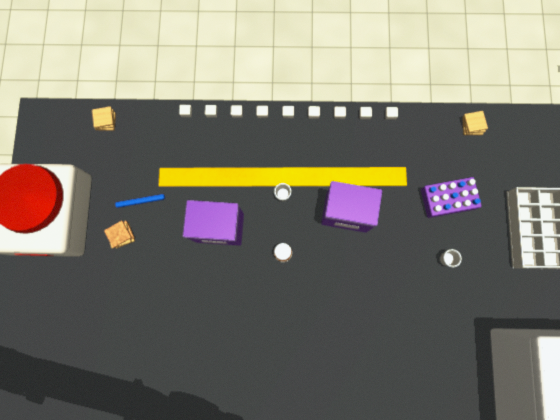

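View pics/scene0.png

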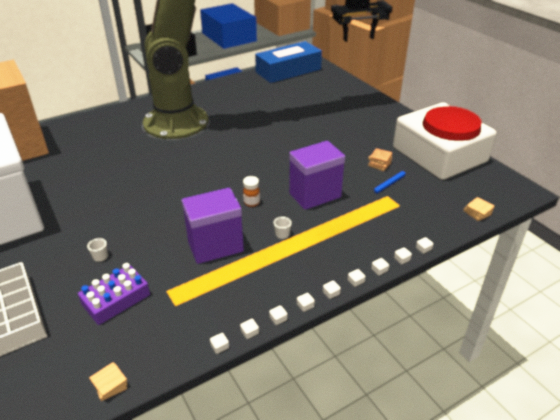

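Top view: crates at pixels (212,222) and (353,206), tape around (283,177), jar (283,252), pot_a (283,191). The robot is at the bottom, with +y to the left.

Run:
```python
from h import *
d=np.load("/tmp/t0.npz"); f=d["f"]; W=d["W"]; hsv=cv2.cvtColor(f,cv2.COLOR_RGB2HSV)
z=W[...,2]
def rep(n,m):
    P=W[m]; r=cv2.minAreaRect((P[:,:2]*1000).astype(np.float32)); 
    print(n,m.sum(),"c",np.round(r[0]),"size",np.round(r[1]),"ang",round(r[2],1),"z",np.round(np.nanmedian(P[:,2]),3),"xr",np.round([P[:,0].min(),P[:,0].max()],3),"yr",np.round([P[:,1].min(),P[:,1].max()],3))
m=(z>.125)&(z<.155); k,l,st,c=cv2.connectedComponentsWithStats(m.astype(np.uint8))
for i in range(1,k):
    if st[i,4]>300 and 150<c[i,0]<420: rep("lid",l==i)
m=(hsv[...,0]>20)&(hsv[...,0]<32)&(hsv[...,1]>200)&(hsv[...,2]>150)&(abs(z)<.01)
m[:150]=0;m[200:]=0; rep("tape",m)
m=(z>.02); k,l,st,c=cv2.connectedComponentsWithStats(m.astype(np.uint8))
for i in range(1,k):
    if st[i,4]>40 and c[i,1]>120 : rep("obj %s"%np.round(c[i]),l==i)
```

```text
lid 1972 c [ 637. -156.] size [121.  88.] ang 80.6 z 0.14 xr [0.585 0.687] yr [-0.222 -0.09 ]
lid 1984 c [592. 174.] size [122.  88.] ang 87.0 z 0.14 xr [0.546 0.638] yr [0.111 0.237]
tape 4419 c [733.  15.] size [ 52. 662.] ang 1.0 z 0.001 xr [0.702 0.764] yr [-0.317  0.346]
obj [475. 121.] 374 c [ 885. -499.] size [52. 54.] ang 11.2 z 0.026 xr [0.856 0.914] yr [-0.528 -0.47 ]
obj [ 43. 209.] 7821 c [620. 611.] size [222. 188.] ang 0.0 z 0.113 xr [0.509 0.731] yr [0.517 0.705]
obj [452. 196.] 1670 c [ 678. -422.] size [ 81. 130.] ang 11.2 z 0.041 xr [0.627 0.728] yr [-0.493 -0.351]
obj [352. 206.] 2362 c [ 637. -156.] size [121.  88.] ang 80.8 z 0.139 xr [0.585 0.687] yr [-0.222 -0.09 ]
obj [283. 190.] 111 c [684.  10.] size [42. 41.] ang 44.4 z 0.038 xr [0.663 0.705] yr [-0.011  0.03 ]
obj [533. 224.] 1792 c [ 602. -637.] size [122. 200.] ang 89.6 z 0.039 xr [0.502 0.702] yr [-0.699 -0.577]
obj [213. 222.] 2333 c [592. 174.] size [122.  88.] ang 87.2 z 0.14 xr [0.546 0.638] yr [0.111 0.237]
obj [118. 234.] 473 c [567. 428.] size [58. 56.] ang 23.0 z 0.036 xr [0.534 0.601] yr [0.394 0.46 ]
obj [283. 252.] 261 c [526.   7.] size [42. 42.] ang 57.0 z 0.075 xr [0.506 0.547] yr [-0.013  0.029]
obj [453. 257.] 152 c [ 521. -413.] size [42. 42.] ang 25.0 z 0.036 xr [0.5   0.543] yr [-0.435 -0.392]
obj [527. 374.] 5778 c [ 286. -535.] size [127. 257.] ang 53.9 z 0.157 xr [0.145 0.357] yr [-0.662 -0.502]
```

```bash
cat >> h.py <<'E'
from scipy.spatial.transform import Rotation as Ro
def to(p,yaw):
    o=env.get_obs(); R=Ro.from_euler('xyz',o["tool_rot"],degrees=True); T=Ro.from_euler('xyz',[180,0,yaw],degrees=True)
    d=np.array(p)-o["tool_pos"]
    print("turn",np.round((R.inv()*T).as_rotvec()/np.pi,4),"then shift (turned axes)",np.round(T.inv().apply(d)/.08,3),"F",np.round(o["force"],1),"tcp",np.round(o["tool_pos"],3),np.round(o["tool_rot"],1),"t",o["time_s"])
E
python3 -m creep '{"translation":[[0,0,0],[0,0,0]],"turn":[[0,0,-0.0362],[0,0,-0.0362]],"grip":[1,1]}'
python3 -c "
from h import *
to([.662,.170,.222],177)"
```

```text
time_s: 0.35
tool_pos: [0.1794, 0.6244, 0.2219]
tool_rot: [-179.9, -0.0, 177.2]
force: [-0.4, -0.2, 0.3]
grip_width: 0.0869
grasp_force: 0.0
turn [-0.0004 -0.0001  0.0012] then shift (turned axes) [-6.321e+00 -5.357e+00 -2.000e-03] F [-0.4 -0.2  0.3] tcp [0.179 0.624 0.222] [-179.9   -0.   177.2] t 0.35
```

```bash
python3 -m creep '{"translation":[[-0.5,-0.42,0],[-0.5,-0.42,0],[-0.5,-0.42,0],[-0.5,-0.42,0],[-0.5,-0.42,0]],"turn":[[0,0,0],[0,0,0],[0,0,0],[0,0,0],[0,0,0]],"grip":[1,1,1,1,1]}'
python3 -m creep '{"translation":[[-0.5,-0.42,0],[-0.5,-0.42,0],[-0.5,-0.42,0],[-0.5,-0.42,0],[-0.5,-0.42,0]],"turn":[[0,0,0],[0,0,0],[0,0,0],[0,0,0],[0,0,0]],"grip":[1,1,1,1,1]}'
python3 -m creep '{"translation":[[-0.5,-0.42,0],[-0.5,-0.42,0],[0,0,0]],"turn":[[0,0,0],[0,0,0],[0,0,0]],"grip":[1,1,1]}'
python3 -c "
from h import *
to([.662,.170,.115],177)"
```

```text
time_s: 0.98
tool_pos: [0.3715, 0.445, 0.2222]
tool_rot: [-180.0, -0.0, 177.0]
force: [1.3, 1.0, -0.4]
grip_width: 0.0874
grasp_force: 0.0
time_s: 1.6
tool_pos: [0.5622, 0.267, 0.2222]
tool_rot: [-180.0, -0.0, 177.0]
force: [0.3, -0.7, -1.2]
grip_width: 0.0871
grasp_force: 0.0
time_s: 1.98
tool_pos: [0.6404, 0.1906, 0.2215]
tool_rot: [-179.8, 0.0, 176.5]
force: [0.8, -0.1, 0.5]
grip_width: 0.0872
grasp_force: 0.0
turn [-0.0013  0.0002 -0.0027] then shift (turned axes) [-0.283 -0.243  1.331] F [ 0.8 -0.1  0.5] tcp [0.64  0.191 0.222] [-179.8    0.   176.5] t 1.975
```

```bash
python3 -m creep '{"translation":[[-0.28,-0.24,0],[0,0,0.45],[0,0,0.45],[0,0,0.43],[0,0,0]],"turn":[[0,0,0],[0,0,0],[0,0,0],[0,0,0],[0,0,0]],"grip":[1,1,1,1,1]}'
python3 -m creep '{"translation":[[0.12,0,0],[0.12,0,0],[0.12,0,0],[0.12,0,0],[0.12,0,0]],"turn":[[0,0,0],[0,0,0],[0,0,0],[0,0,0],[0,0,0]],"grip":[1,1,1,1,1]}'
python3 - <<'E'
from h import *
f,W=cam("scene"); save("tipL1",f)
to([.58,.17,.115],177)
E
```

```text
time_s: 2.6
tool_pos: [0.656, 0.1771, 0.1125]
tool_rot: [-179.9, -0.4, 177.1]
force: [-0.7, -0.2, -0.2]
grip_width: 0.0867
grasp_force: 0.0
time_s: 3.22
tool_pos: [0.6106, 0.1793, 0.1167]
tool_rot: [180.0, 0.0, 177.0]
force: [0.0, 0.3, 1.1]
grip_width: 0.0873
grasp_force: 0.6
turn [ 0.0001 -0.0005  0.0002] then shift (turned axes) [ 0.357 -0.139  0.016] F [-1.2 -0.7 -0.3] tcp [0.609 0.18  0.116] [ 1.80e+02 -1.00e-01  1.77e+02] t 3.275
```

View pics/tipL1.png

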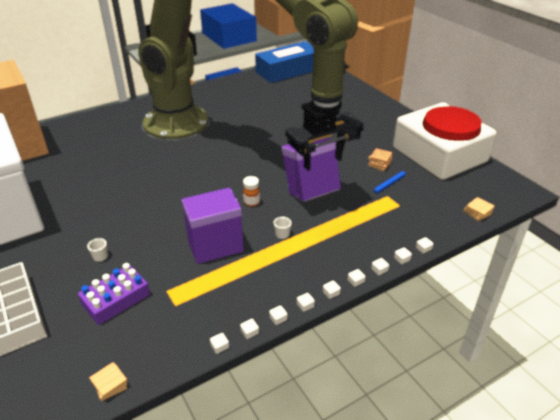

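The left crate at (315,168) is tilting towards the robot with both fingers behind it. I'll continue.

```bash
python3 -m creep '{"translation":[[0.12,0,0],[0.12,0,0],[0.12,0,0],[0.12,0,0],[0,0,0]],"turn":[[0,0,0],[0,0,0],[0,0,0],[0,0,0],[0,0,0]],"grip":[1,1,1,1,1]}'
python3 -m creep '{"translation":[[0,0,-0.4],[0,0,-0.4],[0,0,-0.4],[0,0,0]],"turn":[[0,0,0],[0,0,0],[0,0,0],[0,0,0]],"grip":[1,1,1,1]}'
python3 - <<'E'
from h import *
f,W=cam("scene"); save("tipL2",f)
to([.637+.075,-.168,.222],170.6)
E
```

```text
time_s: 3.9
tool_pos: [0.572, 0.1814, 0.1161]
tool_rot: [180.0, -0.0, 177.0]
force: [0.8, -0.3, -0.2]
grip_width: 0.0872
grasp_force: 0.0
time_s: 4.4
tool_pos: [0.5749, 0.1815, 0.2153]
tool_rot: [179.9, 0.3, 177.0]
force: [0.1, 0.5, -0.4]
grip_width: 0.0872
grasp_force: 0.0
turn [0.0004 0.0007 0.0355] then shift (turned axes) [-2.418 -4.025 -0.11 ] F [-0.5  0.3  0. ] tcp [0.574 0.181 0.213] [1.799e+02 1.000e-01 1.770e+02] t 4.45
```

View pics/tipL2.png

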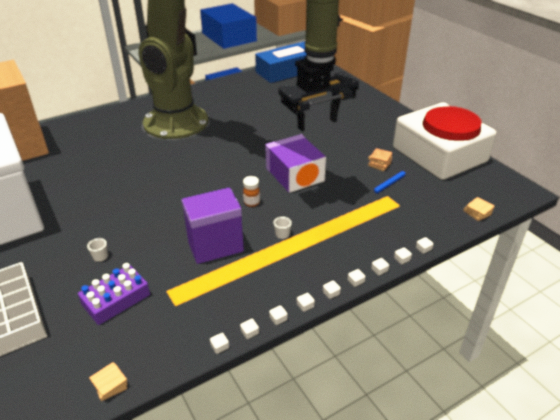

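The left crate lies at (300,162) with the orange disc showing at (307,175), so that is the one to push later. Next is tipping the right crate.

```bash
python3 -m creep '{"translation":[[0,0,-0.1],[-0.31,-0.5,0],[-0.31,-0.5,0],[-0.31,-0.5,0],[-0.31,-0.5,0]],"turn":[[0,0,0.0355],[0,0,0],[0,0,0],[0,0,0],[0,0,0]],"grip":[1,1,1,1,1]}'
python3 -m creep '{"translation":[[-0.31,-0.5,0],[-0.31,-0.5,0],[-0.31,-0.5,0],[-0.31,-0.5,0],[0,0,0]],"turn":[[0,0,0],[0,0,0],[0,0,0],[0,0,0],[0,0,0]],"grip":[1,1,1,1,1]}'
python3 -c "
from h import *
to([.637+.071,-.168,.115],170.6)"
```

```text
time_s: 5.08
tool_pos: [0.6444, 0.0057, 0.2182]
tool_rot: [-180.0, -0.1, 170.6]
force: [-0.4, 0.3, 0.7]
grip_width: 0.0871
grasp_force: 0.0
time_s: 5.7
tool_pos: [0.715, -0.1733, 0.217]
tool_rot: [-179.8, -0.2, 170.2]
force: [0.6, 0.4, -0.8]
grip_width: 0.087
grasp_force: 0.0
turn [-0.0013 -0.0011 -0.0023] then shift (turned axes) [0.098 0.05  1.275] F [ 0.6  0.4 -0.8] tcp [ 0.715 -0.173  0.217] [-179.8   -0.2  170.2] t 5.7
```

```bash
python3 -m creep '{"translation":[[0,0.05,0.43],[0,0,0.43],[0,0,0.42],[0,0,0],[0.12,0,0]],"turn":[[0,0,0],[0,0,0],[0,0,0],[0,0,0],[0,0,0]],"grip":[1,1,1,1,1]}'
python3 -m creep '{"translation":[[0.12,0,0],[0.12,0,0],[0.12,0,0],[0.12,0,0],[0.12,0,0]],"turn":[[0,0,0],[0,0,0],[0,0,0],[0,0,0],[0,0,0]],"grip":[1,1,1,1,1]}'
python3 -m creep '{"translation":[[0.12,0,0],[0.12,0,0],[0.12,0,0],[0.12,0,0],[0,0,0]],"turn":[[0,0,0],[0,0,0],[0,0,0],[0,0,0],[0,0,0]],"grip":[1,1,1,1,1]}'
python3 -m creep '{"translation":[[0,0,-0.4],[0,0,-0.4],[0,0,-0.4],[0,0,0]],"turn":[[0,0,0],[0,0,0],[0,0,0],[0,0,0]],"grip":[1,1,1,1]}'
python3 - <<'E'
from h import *
f,W=cam("scene"); save("tipR",f)
to([.44,-.0,.222],177)
f,W=cam("top"); save("topR",f); z=W[...,2]; h=cv2.cvtColor(f,cv2.COLOR_RGB2HSV)
m=(z>.075)&(z<.097)&(h[...,0]>125)&(h[...,0]<155)
k,l,st,c=cv2.connectedComponentsWithStats(m.astype(np.uint8))
for i in range(1,k):
    if st[i,4]>150:
        r=cv2.minAreaRect((W[l==i][:,:2]*1000).astype(np.float32)); print(np.round(c[i]),st[i,4],r)
E
```

```text
time_s: 6.32
tool_pos: [0.708, -0.1609, 0.1184]
tool_rot: [180.0, 0.1, 170.7]
force: [0.0, -0.1, 0.3]
grip_width: 0.0868
grasp_force: 0.0
time_s: 6.95
tool_pos: [0.6599, -0.1535, 0.1183]
tool_rot: [180.0, 0.1, 170.6]
force: [1.9, -0.5, 1.7]
grip_width: 0.087
grasp_force: 1.1
time_s: 7.58
tool_pos: [0.6214, -0.1471, 0.1175]
tool_rot: [180.0, -0.1, 170.6]
force: [-0.4, -0.4, -0.1]
grip_width: 0.0873
grasp_force: 0.0
time_s: 8.07
tool_pos: [0.6242, -0.1479, 0.2168]
tool_rot: [180.0, 0.3, 170.6]
force: [0.6, -0.1, -0.3]
grip_width: 0.0871
grasp_force: 0.0
turn [ 0.      0.0007 -0.0355] then shift (turned axes) [ 2.382  1.721 -0.092] F [-0.2 -0.1 -0.6] tcp [ 0.623 -0.147  0.215] [1.800e+02 1.000e-01 1.706e+02] t 8.125
[326. 249.] 919 ((530.1713256835938, -96.60356140136719), (43.59651184082031, 141.62728881835938), 77.21259307861328)
[210. 271.] 2998 ((478.10723876953125, 179.7091064453125), (120.82284545898438, 140.4935760498047), 87.06746673583984)
```

View pics/tipR.png

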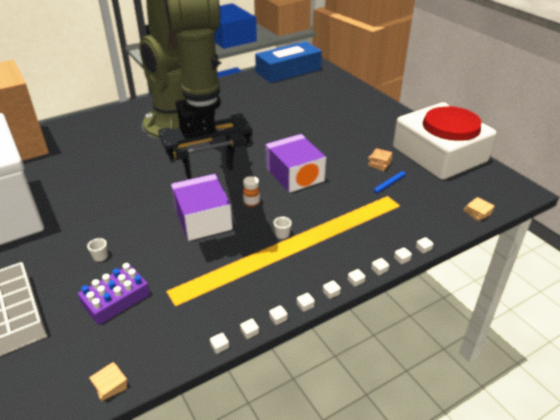

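View pics/topR.png

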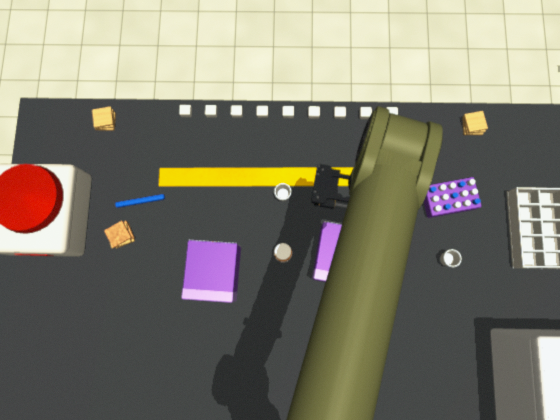

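Both crates lie on their sides: the right one at (203,207) is plain white, the left one carries the disc. By the top view, the left one is centred at (0.478, 0.180) with yaw -3°. I'll go round to its lid side.

```bash
python3 -m creep '{"translation":[[0,0,-0.1],[0.34,0.53,0],[0.34,0.53,0],[0.34,0.53,0],[0.34,0.53,0]],"turn":[[0,0,-0.0355],[0,0,0],[0,0,0],[0,0,0],[0,0,0]],"grip":[1,1,1,1,1]}'
python3 -m creep '{"translation":[[0.34,0.53,0],[0.34,0.53,0],[0.34,0.53,0],[0.34,0.53,0],[0,0,0]],"turn":[[0,0,0],[0,0,0],[0,0,0],[0,0,0],[0,0,0]],"grip":[1,1,1,1,1]}'
python3 -c "
from h import *
to([.378,.185,.04],177)"
```

```text
time_s: 8.8
tool_pos: [0.5207, 0.0292, 0.22]
tool_rot: [-180.0, -0.1, 177.0]
force: [-0.3, 0.4, 0.7]
grip_width: 0.0872
grasp_force: 0.0
time_s: 9.43
tool_pos: [0.4197, 0.2064, 0.2202]
tool_rot: [-180.0, -0.2, 177.5]
force: [0.7, -0.3, -0.4]
grip_width: 0.0871
grasp_force: 0.0
turn [-0.0002 -0.0009  0.0026] then shift (turned axes) [ 0.507 -0.294  2.252] F [ 0.7 -0.3 -0.4] tcp [0.42  0.206 0.22 ] [-180.    -0.2  177.5] t 9.425
```

```bash
python3 -m creep '{"translation":[[0.25,-0.15,0],[0.25,-0.14,0],[0,0,0],[0,0,0.5],[0,0,0]],"turn":[[0,0,0],[0,0,0],[0,0,0],[0,0,0],[0,0,0]],"grip":[1,1,1,1,1]}'
python3 -c "
from h import *
to([.380,.185,.04],177)
print(env.get_obs()['qpos'])"
```

```text
time_s: 10.05
tool_pos: [0.3803, 0.1803, 0.179]
tool_rot: [-179.8, -0.3, 176.9]
force: [-0.1, -0.3, 0.1]
grip_width: 0.0869
grasp_force: 0.0
turn [-0.0012 -0.0016 -0.0003] then shift (turned axes) [0.007 0.059 1.737] F [-0.1 -0.3  0.1] tcp [0.38  0.18  0.179] [-179.8   -0.3  176.9] t 10.05
[-35.35335349  -8.08428954   5.84493659 116.7822926    0.8821589
  71.621264    57.10059446]
```

```bash
python3 -m creep '{"translation":[[0,0.05,0.4],[0,0,0.4],[0,0,0.2],[0,0,0]],"turn":[[0,0,0],[0,0,0],[0,0,0],[0,0,0]],"grip":[1,1,1,1]}'
python3 -c "
from h import *
to([.380,.185,.04],177)
print(env.get_obs()['qpos'])"
```

```text
time_s: 10.55
tool_pos: [0.3819, 0.1855, 0.1015]
tool_rot: [-179.9, -0.1, 177.0]
force: [0.7, -0.3, 0.1]
grip_width: 0.0866
grasp_force: 0.0
turn [-0.0003 -0.0004 -0.0001] then shift (turned axes) [ 0.023 -0.007  0.769] F [ 0.7 -0.3  0.1] tcp [0.382 0.185 0.102] [-1.799e+02 -1.000e-01  1.770e+02] t 10.55
[-35.52322878  -3.4045019    5.86332331 122.05824104   0.40661284
  61.41258387  57.11736207]
```

```bash
python3 -m creep '{"translation":[[0,0,0.4],[0,0,0.36],[0,0,0],[-0.12,0,0],[-0.12,0,0]],"turn":[[0,0,0],[0,0,0],[0,0,0],[0,0,0],[0,0,0]],"grip":[1,1,1,1,1]}'
python3 -m creep '{"translation":[[-0.12,0,0],[-0.15,0,0],[-0.15,0,0],[-0.15,0,0],[-0.15,0,0]],"turn":[[0,0,0],[0,0,0],[0,0,0],[0,0,0],[0,0,0]],"grip":[1,1,1,1,1]}'
python3 -m creep '{"translation":[[-0.15,0,0],[-0.15,0,0],[-0.15,0,0],[-0.15,0,0],[-0.15,0,0]],"turn":[[0,0,0],[0,0,0],[0,0,0],[0,0,0],[0,0,0]],"grip":[1,1,1,1,1]}'
cat > m.py <<'E'
from h import *
f,W=cam("top"); z=W[...,2]; h=cv2.cvtColor(f,cv2.COLOR_RGB2HSV)
m=(z>.075)&(z<.097)&(h[...,0]>125)&(h[...,0]<155)
k,l,st,c=cv2.connectedComponentsWithStats(m.astype(np.uint8))
for i in range(1,k):
    if st[i,4]>150:
        P=W[l==i]; r=cv2.minAreaRect((P[:,:2]*1000).astype(np.float32)); print(np.round(c[i]),st[i,4],np.round(r[0]),np.round(r[1]),round(r[2],1),"xr",P[:,0].min(),P[:,0].max())
o=env.get_obs(); print(o["tool_pos"],o["force"],o["time_s"])
E
python3 m.py
```

```text
time_s: 11.18
tool_pos: [0.4026, 0.1855, 0.0427]
tool_rot: [179.9, 0.1, 177.0]
force: [-2.3, 0.9, 1.0]
grip_width: 0.0869
grasp_force: 1.2
time_s: 11.8
tool_pos: [0.4593, 0.1816, 0.0409]
tool_rot: [-180.0, -0.0, 177.0]
force: [-2.3, 0.3, 1.4]
grip_width: 0.0871
grasp_force: 1.2
time_s: 12.42
tool_pos: [0.5193, 0.1785, 0.0409]
tool_rot: [-180.0, 0.0, 177.0]
force: [-1.8, -0.2, 1.4]
grip_width: 0.0871
grasp_force: 1.0
[219. 210.] 1804 [616. 172.] [120. 113.] 87.0 xr 0.5575988025397208 0.6731338148772646
[343. 254.] 2970 [ 523. -138.] [121. 141.] 80.5 xr 0.44497079189262784 0.6013854177308097
[0.52121419 0.17824273 0.04117284] [1.4693946  0.20134703 0.39545645] 12.475
```

```bash
python3 -m creep '{"translation":[[-0.15,0,0],[-0.15,0,0],[-0.15,0,0],[-0.15,0,0],[-0.1,0,0]],"turn":[[0,0,0],[0,0,0],[0,0,0],[0,0,0],[0,0,0]],"grip":[1,1,1,1,1]}'
python3 -m creep '{"translation":[[0,0,0]],"turn":[[0,0,0]],"grip":[1]}'
python3 m.py
```

```text
time_s: 13.1
tool_pos: [0.5752, 0.1755, 0.041]
tool_rot: [-180.0, -0.0, 177.0]
force: [-2.8, 0.1, 1.6]
grip_width: 0.0873
grasp_force: 1.0
time_s: 13.22
tool_pos: [0.5754, 0.1755, 0.0411]
tool_rot: [180.0, 0.1, 177.0]
force: [0.2, 0.2, -0.5]
grip_width: 0.087
grasp_force: 0.0
[224. 187.] 1468 [672. 168.] [118. 114.] 87.2 xr 0.613535349541794 0.7315920559913918
[343. 254.] 2967 [ 523. -138.] [121. 141.] 80.5 xr 0.44497047798942624 0.601350377774029
[0.57492986 0.1755427  0.04105354] [-0.72326187  0.24790674  0.47119775] 13.275
```

The underside is now at x ≈ 0.729 and the tape centre there is 0.730. I'll back off, raise the arm and check.

```bash
python3 -m creep '{"translation":[[0.2,0,0],[0.4,0,0],[0.4,0,0],[0,0,-0.5],[0,0,-0.5]],"turn":[[0,0,0],[0,0,0],[0,0,0],[0,0,0],[0,0,0]],"grip":[1,1,1,1,1]}'
python3 -m creep '{"translation":[[0,0,-0.6],[0,0,-0.6],[0,0,0],[0,0,0]],"turn":[[0,0,0],[0,0,0],[0,0,0],[0,0,0]],"grip":[1,1,1,1]}'
python3 m.py
python3 -c "
from h import *
save('end',cam('scene')[0])"
```

```text
time_s: 13.9
tool_pos: [0.4936, 0.1799, 0.1219]
tool_rot: [-180.0, -0.0, 177.1]
force: [1.0, 0.9, 0.5]
grip_width: 0.0867
grasp_force: 0.0
time_s: 14.4
tool_pos: [0.4941, 0.1798, 0.2167]
tool_rot: [180.0, -0.0, 177.0]
force: [-0.7, 0.0, -0.2]
grip_width: 0.087
grasp_force: 0.0
[218. 197.] 2720 [658. 169.] [121. 141.] 86.5 xr 0.5856358548154117 0.7316852929549111
[343. 254.] 2971 [ 523. -138.] [122. 141.] 80.6 xr 0.4449706115730011 0.6009890435387355
[0.49368648 0.17956515 0.21586804] [-0.23752435 -0.08714861 -1.38462997] 14.45
```

View pics/end.png

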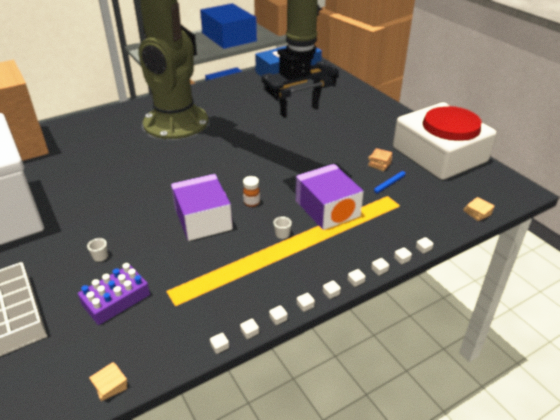

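The stamped crate at (330,195) lies with its disc face over the tape. The other crate lies untouched at (203,207), the bystanders haven't moved, and the arm is clear.

```bash
python3 -c "
from cell import env
print(env.sign_off())"
```

```text
the job is handed in; nothing more can be done
None
```

Both crates are tipped onto their sides towards the robot; the one with the orange disc is pushed so its underside is above the tape (x ≈ 0.729, tape centre 0.730), the plain one lies where it fell, and the job is handed in at about 14.5 s with no verdict returned.

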